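Put the dial gauge away in the slide-top box

TASK

Put the round dial gauge down flat inside the slide-top box and let go of it, then slide the lid shut along its grooves, over the small ridge at the entry end, until it is fully home against the closed end. Push firmly enough to get it over the ridge, but do not ram it into the closed end or wedge it in its grooves, and leave everything else on the table where it is.

Things in the scene. Friction and masses are not known exactly. Their poses are not given: they have to be found in the camera images.
- box: wooden box with grooved sides, fixed to the table, 190 mm long (x), 108 wide (y), 50 high. Origin: centre of its underside. +x is the way the lid closes; the +x end is closed (the stop), the -x end is the low entry. Floor 5 mm thick. Inside: x -85 to +88 mm, 90 mm wide, also between the lips over the grooves. Lid rides on ledges 38 mm up, play 1 mm to each side, 0.3 mm up and down
- end_wall: the closed end of the box, at its +x end, 7 mm thick, on whose inner face (x = +88 mm of the box) the lid's front edge comes to rest. Origin at the bottom of the wall; axes as the box's
- ridge_top (a point): top of the rounded, sprung ridge (2.5 mm radius, 61 mm long) across the box's entry end, 37.5 mm above the table. A like rib under the lid, below the thumb bar, meets it 5 mm before home, needs 11 to 17 N of push along the channel to get past, then snaps over and gives way at once. Free sliding takes 1 to 4 N. The lid stays where it is left
- lid_home (a point): point fixed to the box (axes as the box's, at x = -86, y = 0, z = 55 mm of the box) where the centre of the lid's thumb bar is when the lid is fully home, its front edge on the closed end
- lid_grip (a point): centre of the thumb bar on the lid, 55 mm above the table; axes as the box's. Bar: 12 mm thick along x, 50 mm across, 22 mm high, top 66 mm above the table. It stands near the lid's trailing (-x) end.
- lid: flat wooden lid, 183 x 98 x 6 mm, 110 to 180 g, upper face 44 mm above the table. It starts in its grooves, slid out 85 to 100 mm towards the box's -x, so the +x half of the box is open. Origin on its underside, over the box's origin when fully home
- gauge_center (a point): centre (half-way up) of the dial gauge: a flat black round disc 42 mm in diameter and 24 mm high with a white dial on top, 50 to 100 g, lying dial up on the table
- dish_big: white ceramic dish, 140 mm wide, 36 mm high, with the small dish nested in it; leave alone. Origin at the centre of its underside
- dish_small: smaller white ceramic dish, 104 mm wide nested in the big one; leave alone. Origin at the centre of its underside
- hide: grey plastic reptile hide (a low hollow block with a doorway), 120 x 150 mm, 90 mm high; leave alone. Origin at the centre of its underside
- jar: clear glass jar with a steel twist cap, 76 mm wide, 115 mm high; leave alone. Origin at the centre of its underside
- bottle: small white plastic bottle, 48 mm wide, 130 mm high; leave alone. Origin at the centre of its underside
- tong: black tong lying flat, 256 mm long (along its x), 40 mm wide, 12 mm high; leave alone. Origin at the centre of its underside
- scoop: steel scoop lying flat, about 200 mm long (along its x), 60 mm wide, 26 mm high; leave alone. Origin at the centre of its underside
- branch: short cork branch lying down, 130 mm long (along its x), 44 mm high; leave alone. Origin at the centre of its underside
- gauge: the dial gauge itself; origin at the centre of its underside
Things that resemble listed ones, but are neither listed nor needed, are in the scene too. What is shaped like the box but purple or yellow is not meant.

How it is judged:
On the way, in this order (a step that is already met when the one before it is completed fails the run):
1. the gauge lies flat on the box's floor, let go, while the lid is still open (x of gauge_center in the frame of box between -0.085 and 0.088 m and y of gauge_center in the frame of box between -0.045 and 0.045 m and z of gauge_center in the frame of box between 0.01 and 0.021 m and contact force between the fingers and gauge below 0.1 N and linear speed of gauge below 0.02 m/s and x of lid_grip in the frame of box below -0.12 m), for 0.2 s.
2. the lid is over the ridge and fully home (x of lid_grip in the frame of box between -0.088 and -0.082 m and y of lid_grip in the frame of box between -0.004 and 0.004 m and z of lid_grip in the frame of box between 0.052 and 0.059 m), for 0.2 s.
At the end, for the whole second after the job is handed in: the gauge lies flat on the box's floor (its centre inside the walls, 10 to 21 mm above the box's underside), the lid is in its grooves with its thumb bar within 2 mm of fully home, and both are released and at rest (all of step 2 and x of gauge_center in the frame of box between -0.085 and 0.088 m and y of gauge_center in the frame of box between -0.045 and 0.045 m and z of gauge_center in the frame of box between 0.01 and 0.021 m and contact force between the fingers and gauge below 0.1 N and contact force between the fingers and lid below 0.1 N and linear speed of lid below 0.01 m/s and linear speed of gauge below 0.02 m/s); the robot touches nothing.
It fails at once if the lid is rammed against the box's closed end with more than 25 N (contact force between lid and end_wall above 25 N).
It fails at once if the lid is wedged or pressed in its grooves, all its contact forces on the box adding up to more than 80 N (contact force between lid and box above 80 N).
It fails at once if another thing on the table is moved by more than 30 mm (distance of any of dish_big, dish_small, hide, jar, bottle, tong, scoop, branch from where it was at the start of the episode above 0.03 m).
It also fails if it takes over 58 s, if anything falls off the work surface, if the arm or the gripper's body presses on something with over 40 N, if the wrist force passes 120 N, or if a joint passes its speed limit or range.

ROBOT

A 6-joint arm with a two-finger parallel gripper is mounted at the origin on the work surface. World frame = base frame: x ahead of the robot, y to its left, z up, the work surface at z = 0. Lengths are in m, angles in rad, forces in N, time in s.
With the tool pointing down it reaches from about 0.375 to 0.75 m from the base axis. Payload 9 kg.
Tool frame: the origin (TCP) lies at the very end of the fingers, on their centre line; the grasp point (between the pads) lies 19 mm behind it; x points along the fingers, y is the direction in which the jaws open and shut, and the axes are right-handed (so a half turn about x gives the same grasp; the last joint's range is limited). The gripper opens to 85 mm and grips with 20 to 120 N. Pads are 22 mm wide; open, the fingers measure 114 mm over their backs; the gripper's body (76 mm by 85 mm) begins 54 mm behind the grasp point. The pads swing forward as they close: fully open they stand 13 mm farther back than shut.
Start: joints at [-1.423, 0.104, 0.097, 1.564, 0, 1.353], TCP at [0.215, -0.56, 0.231] pointing down, gripper open.
Joint ranges: [-2.99, 2.99], [-0.84, 1.86], [-1.1, 1.16], [-1.84, 2.11], [-1.51, 1.56], [-3.14, 3.14]. Speed limits (rad/s): [2.22, 2.22, 2.57, 3.14, 3.14, 3.14].

INTERFACE

Orientations are given as a rotation vector (axis times angle).
In Python, from rig import arm, cams gives the robot as it stands.
- The arm moves only by the tool step_arm, never from a script. Its argument "steps" is one flat list of numbers, 7 for each row, row after row: the shift along the world's x, y, z normalised to -1 to 1, where 1 is 500 mm, then the turn, a rotation vector about the world's x, y, z normalised to -1 to 1, where 1 is 30 degrees, then the opening, from -1 (shut) to 1 (fully open). In form: [dx, dy, dz, ax, ay, az, gripper, dx, dy, dz, ax, ay, az, gripper, ...]. A call has 1 to 12 rows; each row is the pose to reach, as a shift and turn from the pose commanded when the call began; what a row does not reach only later rows make up. A row lasts 1/12 s, in which the tool goes at most 41.7 mm and 7.16 degrees, less where a joint would pass 70% of its speed; a pose out of reach is approached as far as the arm can. A call with a number of a shift or a turn outside -1 to 1 is refused whole. A call with a gripper value outside its range is refused whole. The fingers move at their own pace and stop on an object; "grip_force" is the grip in N (left out, the last holds). Time passes only in rows, so rows that repeat a pose let the fingers close. It gives the time, the measured TCP pose, the force and the opening at its end, in the units of the state.
- arm.get_state(): the state, without advancing time (a new reading comes with each control period).
- cams.grab_frame(name): name is "side" or "top"; returns a dict with "color" (400x640x3 uint8, red, green, blue), "z_map" (400x640 float32, m along the optical axis (not along the pixel's ray), 0 where there is no reading), "mtx" (3x3 intrinsics, pixels), "position" and "orientation" of the camera in the world. Camera axes: x right, y down, z forward; pixel columns grow to the right and rows downward; lengths in m; the calibration is good to about 2 mm. A picture is of the moment at which its call begins.
- arm.finish_job(): hands the job in, once; it reports no verdict.
The state is a dict: "t": time; "joint_positions": joint angles; "joint_vel": joint speeds; "joint_efforts": joint torques, N m; "eef_pos": TCP position; "tcp_rot": TCP orientation; "wrist_force": force on the tool from outside, world axes, zero at the start; "wrist_torque": the same for the moment, N m; "opening": opening from 0.0 (shut) to 1.0 (fully open).
Only numpy, scipy, OpenCV 4.12 (cv2) and the standard library are available. Lean on these libraries where they do the work, as an engineer would, in place of code of your own. Each camera call takes 0.05 s, during which the arm holds its last target. There are 200 camera calls.

## Working session

There is one attempt and no reset: what is moved stays moved. The work goes in short steps, Python scripts to look and compute and a tool call to move; the robot and the scene stay as the last step left them, time stands still between calls to the robot, and variables do not carry over. Pictures are saved under pics/ and viewed, about 8 in all and at most 12, crops included, and the job is handed in when it is done.

Besides the shell and the picture viewer there is one more tool, called after "Call:" in YAML: its name, and indented under it one key for each argument. step_arm: Moves the arm, as the interface text tells. Scaled input: -1 to 1 covers 500 mm each way for a shift and 30 degrees each way for a turn. Its arguments: {"type":"object","properties":{"steps":{"type":"array"},"grip_force":{"type":"number"}},"required":["steps"]}

```bash
mkdir -p pics; ls; cat > h.py <<'E'
import numpy as np, cv2
from rig import arm, cams
from scipy.spatial.transform import Rotation as R
def rot(o):
    o=np.array(o,float)
    return o if o.shape==(3,3) else (R.from_rotvec(o) if o.size==3 else R.from_quat(o)).as_matrix()
def world(f):
    K=f["mtx"];z=f["z_map"];v,u=np.mgrid[:z.shape[0],:z.shape[1]]
    P=np.stack([(u-K[0,2])/K[0,0]*z,(v-K[1,2])/K[1,1]*z,z],-1)
    W=P@rot(f["orientation"]).T+np.array(f["position"]); W[z<=0]=np.nan
    return W
def ray(f,u,v,h):
    K=f["mtx"];d=rot(f["orientation"])@np.array([(u-K[0,2])/K[0,0],(v-K[1,2])/K[1,1],1]);p=np.array(f["position"])
    return p+d*(h-p[2])/d[2]
def save(f,n,box=None,s=1):
    c=f["color"][:,:,::-1]
    if box: c=c[box[1]:box[3],box[0]:box[2]]
    cv2.imwrite("pics/"+n,cv2.resize(c,None,fx=s,fy=s,interpolation=cv2.INTER_CUBIC))
E
python3 - <<'E'
from h import *
import pickle
for n in("top","side"):
    f=cams.grab_frame(n);pickle.dump(f,open(n+".pkl","wb"));save(f,n+"1.png",s=1.25);print(n,f["position"],f["orientation"],f["mtx"])
print(arm.get_state())
E
```

```text
pics
top [0.30841603 0.01870813 1.36612605] [-2.16709326  2.09905179 -0.22541481] [[403.32669629   0.         315.9128058 ]
 [  0.         403.32669629 208.74967754]
 [  0.           0.           1.        ]]
side [-0.19571141  0.83817074  0.72314902] [-0.89733834  2.28266789 -1.32482485] [[413.33271103   0.         314.03789594]
 [  0.         413.33271103 199.03513331]
 [  0.           0.           1.        ]]
{'t': 0.1, 'joint_positions': array([-1.42266800e+00,  1.04636497e-01,  9.65675429e-02,  1.56392437e+00,
        1.82141993e-06,  1.35312703e+00]), 'joint_vel': array([-5.62475515e-05, -1.81741619e-03,  1.80932550e-03,  1.79779835e-03,
        2.13334669e-05,  6.94603826e-04]), 'joint_efforts': array([ 7.32816959e-03, -5.58211648e+01,  5.04716778e+01,  1.32662713e-02,
       -1.73733551e-04, -3.76798812e-05]), 'eef_pos': array([ 0.21459776, -0.55998861,  0.23061319]), 'tcp_rot': array([ 2.02236655,  0.3752907 , -2.02227723]), 'wrist_force': array([-0.03793995, -0.09431329,  0.73878752]), 'wrist_torque': array([-0.00631855,  0.0573782 , -0.0141257 ]), 'opening': 0.9951102463454702}
```

View pics/top1.png

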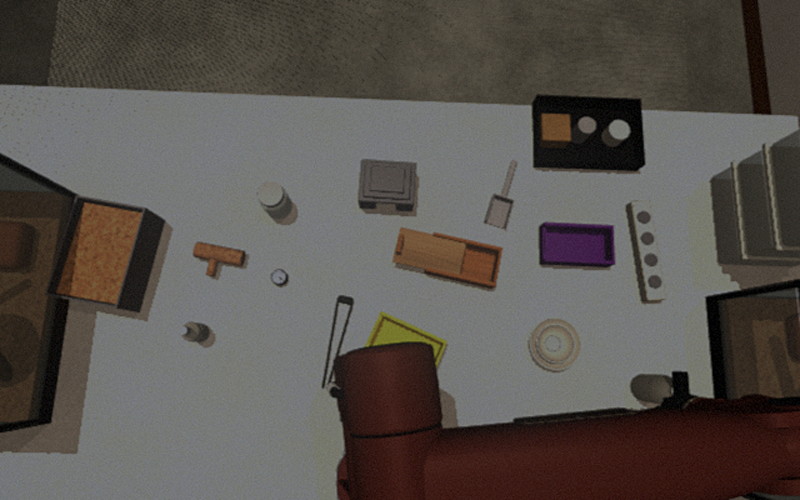

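View pics/side1.png

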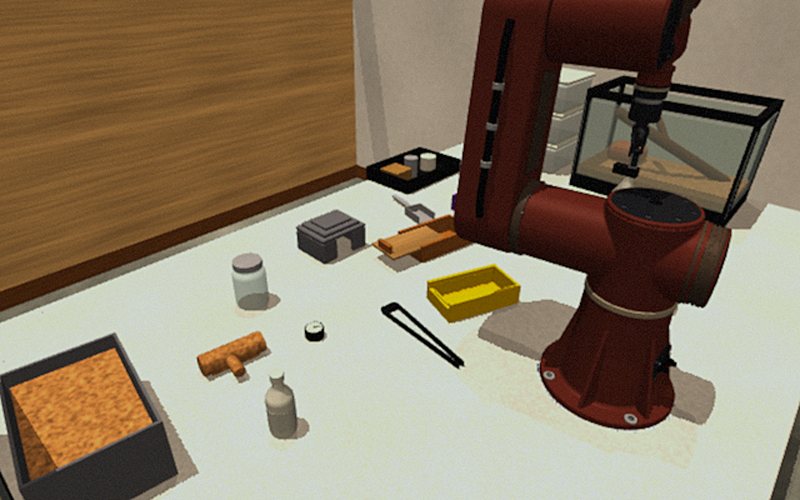

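In the top view, scaled 1.25, these could be mistaken for the targets:
- **Gauge:** the black disc with a white dial is at (279,277). The tray jars at (587,125) and (619,130), the socket strip at (645,250) and the bottle at (195,330) are not it.
- **Box:** the wooden one with a lid is at (447,258). The purple one at (577,245) and the yellow one at (407,340) are not it.

I'll check both choices in a close crop.

```bash
python3 - <<'E'
from h import *
import pickle
f=pickle.load(open("top.pkl","rb"));c=f["color"][:,:,::-1]
a=cv2.resize(c[175:240,305:410],None,fx=7,fy=7,interpolation=cv2.INTER_CUBIC)
b=cv2.resize(c[207:237,205:240],None,fx=4,fy=4,interpolation=cv2.INTER_CUBIC)
o=np.zeros((455+120,735,3),np.uint8);o[:455]=cv2.convertScaleAbs(a,alpha=1.5);o[455:,:140]=b;cv2.imwrite("pics/c2.png",o)
W=world(f)
g=f["z_map"]
m=(W[207:237,205:240,2]>.012);p=W[207:237,205:240][m];print("gauge",len(p),np.median(p,0),p.min(0),p.max(0),(p.min(0)+p.max(0))/2)
w=W[175:240,305:410]
for lo,hi in((.035,.048),(.048,.053),(.054,.075)):
    k=(w[...,2]>lo)&(w[...,2]<hi);q=w[k]
    r=cv2.minAreaRect(q[:,:2].astype(np.float32)*1000);print(lo,len(q),r,np.median(q,0))
E
```

```text
gauge 125 [0.51075634 0.30293331 0.02223676] [0.49042532 0.28327385 0.01215603] [0.53190026 0.32252925 0.03013117] [0.51116279 0.30290155 0.0211436 ]
0.035 1613 ((581.0285034179688, -146.08706665039062), (281.32977294921875, 109.23956298828125), 78.91596221923828) [ 0.58751934 -0.10894744  0.04281898]
0.048 240 ((581.0615234375, -145.87393188476562), (280.44671630859375, 108.46832275390625), 78.86180877685547) [ 0.57158476 -0.1898907   0.04970442]
0.054 65 ((578.9937133789062, -141.57325744628906), (267.3172302246094, 104.14273834228516), 80.7317123413086) [ 0.60608171 -0.01703567  0.06339671]
```

View pics/c2.png

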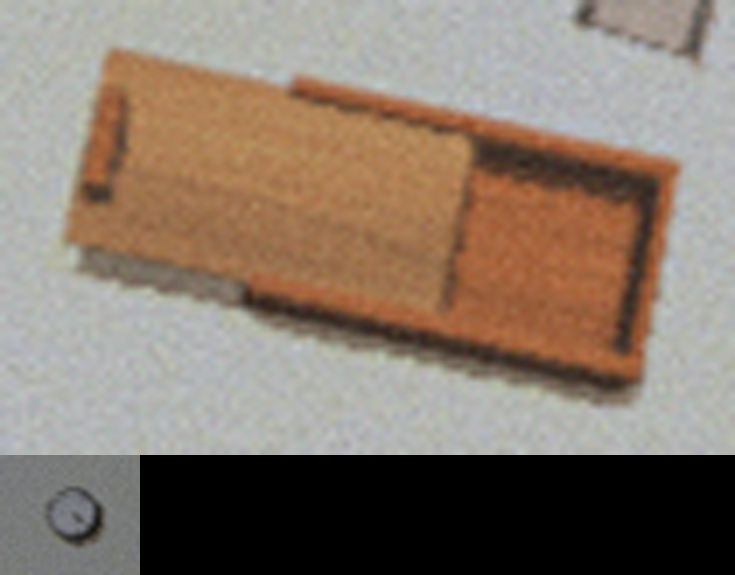

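The crop shows the lid with its bar at crop (105,145). The box's far corners are at about (680,162) and (637,382), its entry corners at (292,83) and (243,295), and the lid's front edge runs (472,145)–(445,308). The gauge dial is confirmed.

```bash
python3 - <<'E'
from h import *
import pickle
f=pickle.load(open("top.pkl","rb"));W=world(f)
P=lambda u,v,h: ray(f,305+u/7-.43,175+v/7-.43,h)
for n,u,v,h in(("far1",680,162,.05),("far2",640,384,.05),("ent1",292,83,.05),("ent2",243,290,.05),("lf1",472,145,.044),("lf2",442,308,.044),("lb1",112,50,.044),("lb2",68,243,.044),("bar",105,140,.066)):
    print(n,P(u,v,h).round(4))
w=W[175:240,305:410].reshape(-1,3)
q=w[(w[:,2]>.03)&(w[:,2]<.08)]
r=cv2.minAreaRect(q[:,:2].astype(np.float32)*1000);print(r)
# box frame
e1,e2,f1,f2=[P(*a)[:2] for a in((292,83,.05),(243,290,.05),(680,162,.05),(640,384,.05))]
d=((f1+f2)-(e1+e2))/2;print("len",np.linalg.norm(d),"ang",np.degrees(np.arctan2(d[1],d[0])))
lf=[P(*a)[:2] for a in((472,145,.044),(442,308,.044))];lb=[P(*a)[:2] for a in((112,50,.044),(68,243,.044))]
d2=lf[0]+lf[1]-lb[0]-lb[1];print("lidlen",np.linalg.norm(d2)/2,np.degrees(np.arctan2(d2[1],d2[0])))
# refine with points projected on axes for candidate angle
for ang in(-101,-100.5,-100,-101.5,-102,-99.5):
    a=np.radians(ang);x=np.array([np.cos(a),np.sin(a)]);y=np.array([-x[1],x[0]])
    s=q[:,:2]@x;t=q[:,:2]@y
    far=s>s.max()-.07; nr=s<s.min()+.07
    print(ang,"s",s.min(),s.max(),"t far",np.percentile(t[far],[1,99]),"t near(lid)",np.percentile(t[nr],[1,99]),(np.percentile(t[far],[1,99]).mean()-np.percentile(t[nr],[1,99]).mean())*1000)
    b=q[(q[:,2]>.058)&(s<s.min()+.05)];print("  bar",len(b),(b[:,:2]@x).min(),(b[:,:2]@x).max(),(b[:,:2]@y).min(),(b[:,:2]@y).max(),b.mean(0))
E
```

```text
far1 [ 0.6063 -0.2951  0.05  ]
far2 [ 0.4983 -0.275   0.05  ]
ent1 [ 0.6386 -0.108   0.05  ]
ent2 [ 0.5369 -0.0863  0.05  ]
lf1 [ 0.6126 -0.1959  0.044 ]
lf2 [ 0.5325 -0.1818  0.044 ]
lb1 [ 0.6534 -0.0212  0.044 ]
lb2 [ 0.5579 -0.0028  0.044 ]
bar [ 0.6038 -0.0185  0.066 ]
((581.0285034179688, -146.08706665039062), (281.32977294921875, 109.23956298828125), 78.91596221923828)
len 0.19120088808915087 ang -100.69663151385573
lidlen 0.17990183936147947 -100.60769037427934
-101 s -0.1080658828967458 0.17316753096523768 t far [0.54372694 0.65203715] t near(lid) [0.54981214 0.64636216] -0.20510420105979144
  bar 54 -0.10519493821994304 -0.09326316797505343 0.573966642831486 0.6228162395249116 [ 0.6062978  -0.01680428  0.06437417]
-100.5 s -0.10291723913265338 0.1781726780825625 t far [0.5425403  0.65082856] t near(lid) [0.55042635 0.64708582] -2.071656416901657
  bar 54 -0.10000402085790447 -0.08796609613446524 0.5748234365534189 0.6236486369531316 [ 0.6062978  -0.01680428  0.06437417]
-100 s -0.0979967478761327 0.18363413350263638 t far [0.54132257 0.64966424] t near(lid) [0.55099023 0.647
[... 233 characters left out ...]
t near(lid) [0.54916265 0.64600953] 1.4620860709230188
  bar 54 -0.11037784458015738 -0.09837926498726422 0.5730661393274994 0.6219364122287209 [ 0.6062978  -0.01680428  0.06437417]
-102 s -0.11922235557093888 0.1631180567624039 t far [0.54590028 0.65446595] t near(lid) [0.54868135 0.64559126] 3.0468136703721838
  bar 54 -0.11555234524016188 -0.10348787003755552 0.5721219946182872 0.6210092220668142 [ 0.6062978  -0.01680428  0.06437417]
-99.5 s -0.09306879378785154 0.1892422011368068 t far [0.53994187 0.64847009] t near(lid) [0.55153799 0.64847138] -5.798704448177094
  bar 54 -0.08959973494213744 -0.07718611757703146 0.5764056369921245 0.6251959817100265 [ 0.6062978  -0.01680428  0.06437417]
```

```bash
python3 - <<'E'
from h import *
T=R.from_rotvec(arm.get_state()["tcp_rot"]);print(T.as_matrix().round(3))
a=np.radians(-101)
for s in(1,-1):
    y=s*np.array([-np.sin(a),np.cos(a),0]);x=np.array([0,0,-1.]);D=R.from_matrix(np.c_[x,y,np.cross(x,y)])*T.inv()
    print(s,np.degrees(D.as_rotvec()))
E
```

```text
[[-0.     0.358 -0.934]
 [ 0.001 -0.934 -0.358]
 [-1.    -0.001 -0.   ]]
1 [-5.68689701e-02 -4.35120396e-02  5.80413328e+01]
-1 [-5.07231285e-02  6.62936535e-02 -1.21958643e+02]
```

Call:
step_arm:
  steps: [0.47, 0.62, 0, 0, 0, 0.967, 1, 0.47, 0.62, 0, 0, 0, 0.967, 1, 0.47, 0.62, 0, 0, 0, 0.967, 1, 0.47, 0.62, 0, 0, 0, 0.967, 1, 0.47, 0.62, 0, 0, 0, 0.967, 1, 0.47, 0.62, 0, 0, 0, 0.967, 1, 0.47, 0.62, 0, 0, 0, 0.967, 1, 0.47, 0.62, 0, 0, 0, 0.967, 1, 0.47, 0.62, 0, 0, 0, 0.967, 1, 0.47, 0.62, 0, 0, 0, 0.967, 1]

```text
t: 0.93
eef_pos: [0.4517, -0.2461, 0.2312]
tcp_rot: [1.701, 0.797, -1.7]
wrist_force: [-0.0, -0.6, 0.7]
opening: 1.001
```

Call:
step_arm:
  steps: [0.123, 1, -0.16, 0, 0, 0.967, 1, 0.123, 1, -0.16, 0, 0, 0.967, 1, 0.123, 1, -0.16, 0, 0, 0.967, 1, 0.123, 1, -0.16, 0, 0, 0.967, 1, 0.123, 1, -0.16, 0, 0, 0.967, 1, 0.123, 1, -0.16, 0, 0, 0.967, 1, 0.123, 1, -0.16, 0, 0, 0.967, 1, 0.123, 1, -0.16, 0, 0, 0.967, 1, 0.123, 1, -0.16, 0, 0, 0.967, 1, 0.123, 1, -0.16, 0, 0, 0.967, 1, 0.123, 1, -0.16, 0, 0, 0.967, 1, 0.123, 1, -0.16, 0, 0, 0.967, 1]

```text
t: 1.93
eef_pos: [0.5095, 0.242, 0.1523]
tcp_rot: [1.349, 1.112, -1.349]
wrist_force: [0.7, -0.9, -0.3]
opening: 1.0
```

Call:
step_arm:
  steps: [0, 0.106, -0.12, 0, 0, 0, 0.6, 0, 0.106, -0.12, 0, 0, 0, 0.6, 0, 0.106, -0.12, 0, 0, 0, 0.6, 0, 0.106, -0.12, 0, 0, 0, 0.6, 0, 0.106, -0.12, 0, 0, 0, 0.6]

```text
t: 2.35
eef_pos: [0.5098, 0.2925, 0.0931]
tcp_rot: [1.349, 1.112, -1.35]
wrist_force: [0.4, 0.1, 0.0]
opening: 0.799
```

```bash
python3 - <<'E'
from h import *
s=arm.get_state();print(s["eef_pos"],R.from_rotvec(s["tcp_rot"]).as_matrix().round(4),s["joint_positions"],s["opening"])
f=cams.grab_frame("side");save(f,"s3.png",(170,180,380,340),3.8)
f=cams.grab_frame("top");W=world(f)
for u,v in((252,265),):
    pass
g=cams.grab_frame("side");W=world(g);K=np.array(g["mtx"]);Rc=rot(g["orientation"])
for n,p in(("gauge top",(.5111,.303,.024)),("tcp",s["eef_pos"]),("gc",(.5111,.303,.0))):
    c=Rc.T@(np.array(p)-g["position"]);print(n,((K@c)[:2]/c[2]-[170,180])*3.8)
E
```

```text
[0.50983991 0.29251411 0.09309296] [[-2.000e-04  9.816e-01 -1.909e-01]
 [-4.000e-04 -1.909e-01 -9.816e-01]
 [-1.000e+00 -1.000e-04  4.000e-04]] [ 2.98741877e-01  8.83020851e-02 -1.70677100e-01  1.31214863e+00
 -3.20301234e-04  2.06165905e+00] 0.7989024114453173
gauge top [307.76890487 310.26975998]
tcp [314.38795226 224.31403472]
gc [309.9190524  336.95683948]
```

View pics/s3.png

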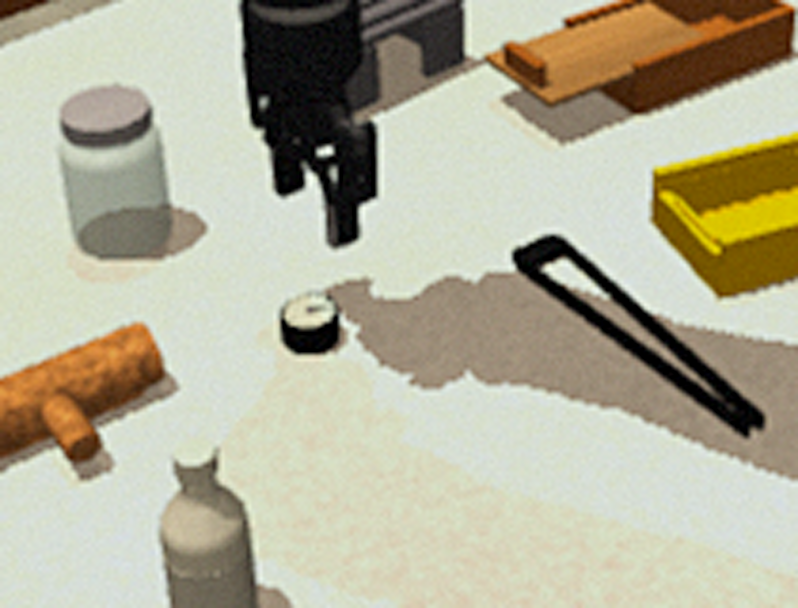

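The picture shows the gauge dial at (308,308), which matches its projected position. The gripper is above and slightly short of it in y.

Call:
step_arm:
  steps: [0.0026, 0.021, -0.05, 0, 0, 0, 0.6, 0.0026, 0.021, -0.1, 0, 0, 0, 0.6, 0.0026, 0.021, -0.14, 0, 0, 0, 0.6, 0.0026, 0.021, -0.16, 0, 0, 0, 0.6, 0.0026, 0.021, -0.17, 0, 0, 0, 0.6, 0.0026, 0.021, -0.176, 0, 0, 0, 0.6, 0.0026, 0.021, -0.18, 0, 0, 0, 0.6, 0.0026, 0.021, -0.18, 0, 0, 0, 0.6]

```text
t: 3.17
eef_pos: [0.512, 0.3033, 0.0039]
tcp_rot: [1.351, 1.111, -1.348]
wrist_force: [0.2, 0.1, 0.9]
opening: 0.797
```

Call:
step_arm:
  steps: [0, 0, -0.005, 0, 0, 0, 0.2, 0, 0, -0.005, 0, 0, 0, 0, 0, 0, -0.005, 0, 0, 0, -0.4, 0, 0, -0.005, 0, 0, 0, -0.4, 0, 0, -0.005, 0, 0, 0, -0.4, 0, 0, -0.005, 0, 0, 0, -0.4, 0, 0, -0.005, 0, 0, 0, -0.4, 0, 0, -0.005, 0, 0, 0, -0.4]
  grip_force: 40

```text
t: 3.83
eef_pos: [0.5117, 0.3035, 0.0011]
tcp_rot: [1.35, 1.111, -1.348]
wrist_force: [-0.9, -1.0, 6.1]
opening: 0.478
```

Call:
step_arm:
  steps: [0, 0, 0.03, 0, 0, 0, -0.4, 0, 0, 0.08, 0, 0, 0, -0.4, 0, 0, 0.15, 0, 0, 0, -0.4, 0, 0, 0.22, 0, 0, 0, -0.4, 0, 0, 0.3, 0, 0, 0, -0.4, 0, 0, 0.3, 0, 0, 0, -0.4]

```text
t: 4.33
eef_pos: [0.5145, 0.3045, 0.1589]
tcp_rot: [1.357, 1.108, -1.34]
wrist_force: [0.2, 0.6, 0.4]
opening: 0.476
```

```bash
python3 - <<'E'
from h import *
s=arm.get_state();print(s["eef_pos"],s["opening"],s["wrist_force"])
f=cams.grab_frame("side");save(f,"s4.png",(200,100,320,220),5)
W=world(f);p=W[100:220,200:320].reshape(-1,3);p=p[np.linalg.norm(p[:,:2]-s["eef_pos"][:2],axis=1)<.04];p=p[p[:,2]<s["eef_pos"][2]+.06];print(np.percentile(p[:,2],[0,1,5,20,50]))
E
```

```text
[0.5145008  0.30445754 0.15894469] 0.47563161010458227 [0.16541593 0.64623879 0.43796517]
[0.16525341 0.16839488 0.17269866 0.17985164 0.18592829]
```

View pics/s4.png

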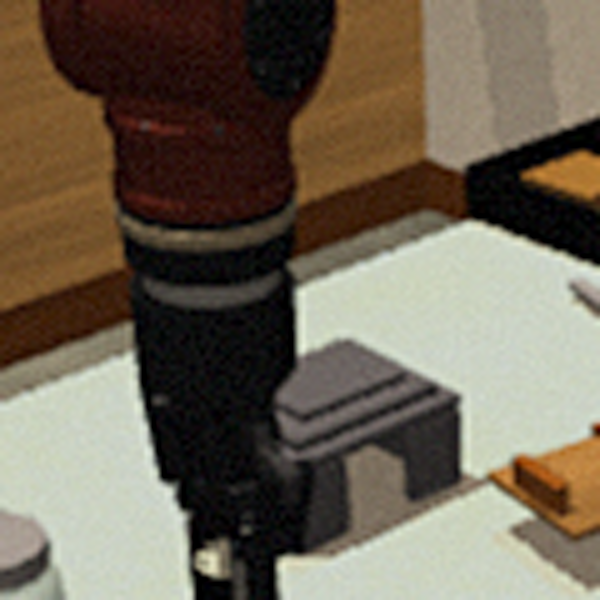

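Call:
step_arm:
  steps: [0.05, -1, 0, 0, 0, 0, -0.4, 0.05, -1, 0, 0, 0, 0, -0.4, 0.05, -1, 0, 0, 0, 0, -0.4, 0.05, -1, 0, 0, 0, 0, -0.4, 0.05, -1, 0, 0, 0, 0, -0.4, 0.05, -1, 0, 0, 0, 0, -0.4, 0.05, -1, 0, 0, 0, 0, -0.4, 0.05, -1, 0, 0, 0, 0, -0.4, 0.05, -1, 0, 0, 0, 0, -0.4, 0.05, -1, 0, 0, 0, 0, -0.4, 0.05, -1, 0, 0, 0, 0, -0.4, 0.05, -1, 0, 0, 0, 0, -0.4]

```text
t: 5.38
eef_pos: [0.5353, -0.1978, 0.149]
tcp_rot: [1.35, 1.114, -1.35]
wrist_force: [0.6, 0.3, -0.6]
opening: 0.476
```

Call:
step_arm:
  steps: [0.05, -0.074, -0.06, 0, 0, 0, -0.4, 0.05, -0.074, -0.1, 0, 0, 0, -0.4, 0.05, -0.074, -0.1, 0, 0, 0, -0.4, 0.05, -0.074, -0.1, 0, 0, 0, -0.4, 0.05, -0.074, -0.1, 0, 0, 0, -0.4, 0.05, -0.074, -0.1, 0, 0, 0, -0.4]

```text
t: 5.88
eef_pos: [0.5616, -0.2324, 0.1018]
tcp_rot: [1.349, 1.111, -1.348]
wrist_force: [-0.3, 0.1, -0.3]
opening: 0.474
```

```bash
python3 - <<'E'
from h import *
s=arm.get_state();print(s["eef_pos"],s["opening"],s["wrist_force"],R.from_rotvec(s["tcp_rot"]).as_matrix().round(3))
a=np.radians(-101);x=np.array([np.cos(a),np.sin(a)]);y=np.array([-x[1],x[0]]);d=s["eef_pos"][:2];print(d@x-.078,d@y-.598)
f=cams.grab_frame("side");save(f,"s5.png",(290,130,410,220),6)
E
```

```text
[ 0.56158226 -0.23237404  0.10178748] 0.47379126462394744 [-0.29479294  0.11138734 -0.25852659] [[ 0.001  0.982 -0.19 ]
 [-0.001 -0.19  -0.982]
 [-1.     0.001  0.   ]]
0.04294973018947157 -0.002396531892964182
```

View pics/s5.png

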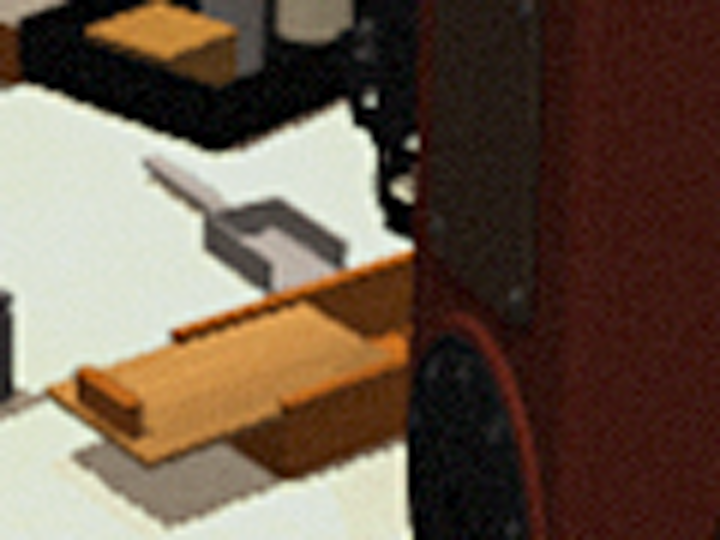

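Call:
step_arm:
  steps: [0.0046, -0.001, -0.04, 0, 0, 0, -0.4, 0.0046, -0.001, -0.08, 0, 0, 0, -0.4, 0.0046, -0.001, -0.12, 0, 0, 0, -0.4, 0.0046, -0.001, -0.15, 0, 0, 0, -0.4, 0.0046, -0.001, -0.17, 0, 0, 0, -0.4, 0.0046, -0.001, -0.18, 0, 0, 0, -0.4, 0.0046, -0.001, -0.186, 0, 0, 0, -0.4, 0.0046, -0.001, -0.188, 0, 0, 0, -0.4, 0.0046, -0.001, -0.188, 0, 0, 0, -0.4]

```text
t: 6.68
eef_pos: [0.564, -0.2338, 0.0074]
tcp_rot: [1.349, 1.111, -1.349]
wrist_force: [-0.6, -0.3, -0.8]
opening: 0.474
```

Call:
step_arm:
  steps: [0, 0, -0.001, 0, 0, 0, -0.4, 0, 0, -0.001, 0, 0, 0, 0.1, 0, 0, -0.001, 0, 0, 0, 0.2, 0, 0, -0.001, 0, 0, 0, 0.25, 0, 0, -0.001, 0, 0, 0, 0.25, 0, 0, 0, 0, 0, 0, 0.25, 0, 0, 0.03, 0, 0, 0, 0.25, 0, 0, 0.08, 0, 0, 0, 0.25, 0, 0, 0.15, 0, 0, 0, 0.25, 0, 0, 0.23, 0, 0, 0, 0.25, 0, 0, 0.25, 0, 0, 0, 0.25, 0, 0, 0.25, 0, 0, 0, 0.25]

```text
t: 7.68
eef_pos: [0.5651, -0.2348, 0.1358]
tcp_rot: [1.349, 1.106, -1.347]
wrist_force: [0.3, -0.4, -0.9]
opening: 0.62
```

Call:
step_arm:
  steps: [0.099, 0.524, -0.03, 0, 0, 0, -1, 0.099, 0.524, -0.03, 0, 0, 0, -1, 0.099, 0.524, -0.03, 0, 0, 0, -1, 0.099, 0.524, -0.03, 0, 0, 0, -1, 0.099, 0.524, -0.03, 0, 0, 0, -1, 0.099, 0.524, -0.03, 0, 0, 0, -1, 0.099, 0.524, -0.03, 0, 0, 0, -1, 0.099, 0.524, -0.03, 0, 0, 0, -1, 0.099, 0.524, -0.03, 0, 0, 0, -1]

```text
t: 8.43
eef_pos: [0.6121, 0.0295, 0.1149]
tcp_rot: [1.347, 1.115, -1.35]
wrist_force: [-0.4, -0.3, -0.5]
opening: -0.002
```

```bash
cat > c.py <<'E'
from h import *
a=np.radians(-101);X=np.array([np.cos(a),np.sin(a)]);Y=np.array([-X[1],X[0]])
def bf(p): return np.array([p[...,0]*X[0]+p[...,1]*X[1]-.078,p[...,0]*Y[0]+p[...,1]*Y[1]-.598,p[...,2]])
E
python3 - <<'E'
from c import *
s=arm.get_state();print("tcp",bf(s["eef_pos"]),s["opening"])
f=cams.grab_frame("top");c=f["color"][:,:,::-1][170:245,300:415];cv2.imwrite("pics/t6.png",cv2.convertScaleAbs(cv2.resize(c,None,fx=6,fy=6,interpolation=cv2.INTER_CUBIC),alpha=1.5))
b=bf(world(f)[170:245,300:415].reshape(-1,3)).T
m=(b[:,0]>.0)&(b[:,0]<.085)&(abs(b[:,1])<.04);q=b[m&(b[:,2]>.02)&(b[:,2]<.04)];print("gauge",len(q),np.median(q,0),q.min(0),q.max(0))
q=b[m&(b[:,2]<.02)];print("floor",np.median(q[:,2]))
E
```

```text
tcp [-0.22373119 -0.0028141   0.11487474] -0.0021947646705315887
gauge 117 [ 0.04213436 -0.0017066   0.02789392] [ 0.02180809 -0.02148104  0.02093624] [0.06249085 0.01883257 0.03633133]
floor 0.0037430430943601323
```

View pics/t6.png

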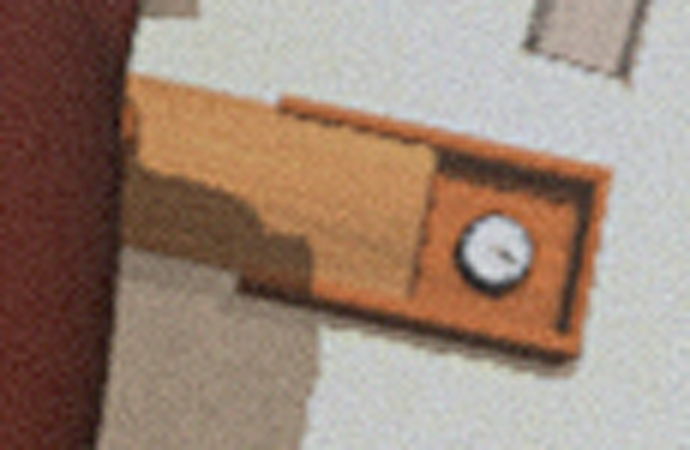

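The picture shows the gauge dial-up on the box floor at (497,247), with its top 28 mm up and well inside the walls, and the lid still open. Next I'll lower the closed fingers behind the bar.

Call:
step_arm:
  steps: [0.006, -0.0012, -0.06, 0, 0, 0, -1, 0.006, -0.0012, -0.11, 0, 0, 0, -1, 0.006, -0.0012, -0.126, 0, 0, 0, -1, 0.006, -0.0012, -0.126, 0, 0, 0, -1, 0.006, -0.0012, -0.126, 0, 0, 0, -1]

```text
t: 8.9
eef_pos: [0.6157, 0.0269, 0.0537]
tcp_rot: [1.35, 1.112, -1.351]
wrist_force: [0.2, -0.3, 1.0]
opening: 0.003
```

Call:
step_arm:
  steps: [-0.0046, -0.0236, 0, 0, 0, 0, -1, -0.0076, -0.0393, 0, 0, 0, 0, -1, -0.0092, -0.0471, 0, 0, 0, 0, -1, -0.0103, -0.053, 0, 0, 0, 0, -1, -0.0115, -0.0589, 0, 0, 0, 0, -1, -0.0126, -0.0648, 0, 0, 0, 0, -1, -0.0138, -0.0707, 0, 0, 0, 0, -1, -0.0149, -0.0766, 0, 0, 0, 0, -1, -0.016, -0.0824, 0, 0, 0, 0, -1, -0.0172, -0.0883, 0, 0, 0, 0, -1, -0.0183, -0.0942, 0, 0, 0, 0, -1, -0.0195, -0.1001, 0, 0, 0, 0, -1]

```text
t: 9.9
eef_pos: [0.6061, -0.0225, 0.0533]
tcp_rot: [1.349, 1.112, -1.35]
wrist_force: [0.1, 0.8, 0.1]
opening: -0.005
```

Call:
step_arm:
  steps: [-0.0016, -0.0082, 0, 0, 0, 0, -1, -0.0032, -0.0165, 0, 0, 0, 0, -1, -0.0048, -0.0247, 0, 0, 0, 0, -1, -0.0064, -0.033, 0, 0, 0, 0, -1, -0.008, -0.0412, 0, 0, 0, 0, -1, -0.0096, -0.0495, 0, 0, 0, 0, -1, -0.0112, -0.0577, 0, 0, 0, 0, -1, -0.0128, -0.066, 0, 0, 0, 0, -1, -0.0144, -0.0742, 0, 0, 0, 0, -1, -0.016, -0.0825, 0, 0, 0, 0, -1, -0.0176, -0.0907, 0, 0, 0, 0, -1, -0.0176, -0.0907, 0, 0, 0, 0, -1]

```text
t: 10.9
eef_pos: [0.5973, -0.0685, 0.0534]
tcp_rot: [1.35, 1.111, -1.35]
wrist_force: [0.4, 0.1, 0.2]
opening: 0.003
```

```bash
python3 - <<'E'
from c import *
s=arm.get_state();print("tcp",bf(s["eef_pos"]),s["wrist_force"],s["wrist_torque"])
f=cams.grab_frame("top");c=f["color"][:,:,::-1][170:245,300:415];cv2.imwrite("pics/t7.png",cv2.convertScaleAbs(cv2.resize(c,None,fx=6,fy=6,interpolation=cv2.INTER_CUBIC),alpha=1.5))
E
```

```text
tcp [-0.12476192  0.00136567  0.05337329] [0.43431793 0.09944988 0.23931066] [-0.01780024  0.00834547 -0.00917162]
```

View pics/t7.png

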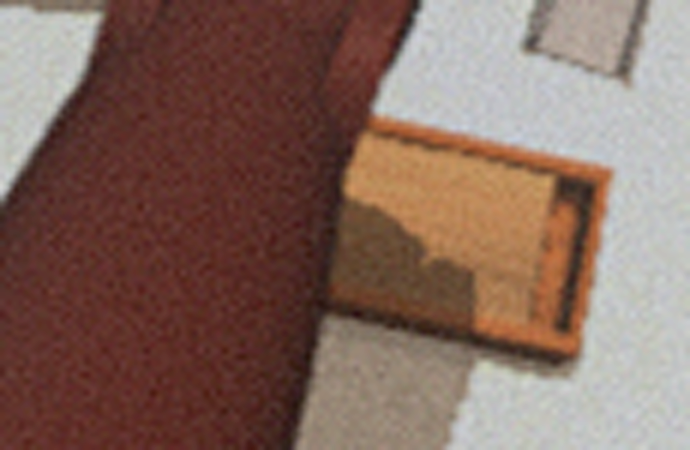

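The lid front edge is now at (555,178)–(530,320), so the lid has moved about 67 mm and about 23 mm remain. I'll go 13 mm more and then creep.

Call:
step_arm:
  steps: [-0.0008, -0.004, 0, 0, 0, 0, -1, -0.0016, -0.008, 0, 0, 0, 0, -1, -0.0023, -0.012, 0, 0, 0, 0, -1, -0.0031, -0.016, 0, 0, 0, 0, -1, -0.0039, -0.02, 0, 0, 0, 0, -1, -0.0045, -0.023, 0, 0, 0, 0, -1, -0.005, -0.026, 0, 0, 0, 0, -1, -0.005, -0.026, 0, 0, 0, 0, -1]

```text
t: 11.62
eef_pos: [0.5949, -0.0809, 0.0534]
tcp_rot: [1.35, 1.112, -1.35]
wrist_force: [0.0, 0.7, 0.3]
opening: 0.002
```

Call:
step_arm:
  steps: [-0.0002, -0.001, 0, 0, 0, 0, -1, -0.0004, -0.002, 0, 0, 0, 0, -1, -0.0006, -0.003, 0, 0, 0, 0, -1, -0.0008, -0.004, 0, 0, 0, 0, -1, -0.001, -0.005, 0, 0, 0, 0, -1, -0.0012, -0.006, 0, 0, 0, 0, -1, -0.0012, -0.006, 0, 0, 0, 0, -1]

```text
t: 12.2
eef_pos: [0.5943, -0.0837, 0.0534]
tcp_rot: [1.349, 1.112, -1.35]
wrist_force: [0.1, 0.3, -0.3]
opening: -0.002
```

Call:
step_arm:
  steps: [-0.0002, -0.0008, 0, 0, 0, 0, -1, -0.0003, -0.0016, 0, 0, 0, 0, -1, -0.0005, -0.0024, 0, 0, 0, 0, -1, -0.0006, -0.0032, 0, 0, 0, 0, -1, -0.0008, -0.004, 0, 0, 0, 0, -1]

```text
t: 12.62
eef_pos: [0.5939, -0.0856, 0.0534]
tcp_rot: [1.35, 1.112, -1.349]
wrist_force: [-0.1, 0.9, 0.2]
opening: 0.002
```

Call:
step_arm:
  steps: [-0.0002, -0.0008, 0, 0, 0, 0, -1, -0.0003, -0.0016, 0, 0, 0, 0, -1, -0.0005, -0.0024, 0, 0, 0, 0, -1]

```text
t: 12.87
eef_pos: [0.5938, -0.0863, 0.0535]
tcp_rot: [1.35, 1.113, -1.349]
wrist_force: [0.3, 5.7, 1.8]
opening: 0.001
```

Wrist force is up to 5.7 N, so the lid is meeting the ridge. I'll continue in small steps.

Call:
step_arm:
  steps: [-0.0002, -0.0008, 0, 0, 0, 0, -1, -0.0003, -0.0016, 0, 0, 0, 0, -1]

```text
t: 13.03
eef_pos: [0.5938, -0.0867, 0.0537]
tcp_rot: [1.351, 1.113, -1.348]
wrist_force: [1.2, 7.1, 4.0]
opening: -0.002
```

Call:
step_arm:
  steps: [-0.0002, -0.0008, 0, 0, 0, 0, -1, -0.0003, -0.0016, 0, 0, 0, 0, -1]

```text
t: 13.2
eef_pos: [0.5937, -0.0868, 0.0537]
tcp_rot: [1.351, 1.114, -1.347]
wrist_force: [1.5, 10.7, 4.5]
opening: -0.005
```

Call:
step_arm:
  steps: [-0.0002, -0.0008, 0, 0, 0, 0, -1, -0.0002, -0.0008, 0, 0, 0, 0, -1]

```text
t: 13.37
eef_pos: [0.5937, -0.0868, 0.0538]
tcp_rot: [1.352, 1.115, -1.346]
wrist_force: [1.5, 12.1, 3.0]
opening: -0.004
```

Call:
step_arm:
  steps: [-0.0002, -0.0008, 0, 0, 0, 0, -1, -0.0002, -0.0008, 0, 0, 0, 0, -1]

```text
t: 13.53
eef_pos: [0.5937, -0.0869, 0.0537]
tcp_rot: [1.352, 1.115, -1.345]
wrist_force: [2.8, 14.2, 3.3]
opening: 0.001
```

Call:
step_arm:
  steps: [-0.0002, -0.0008, 0, 0, 0, 0, -1, -0.0002, -0.0008, 0, 0, 0, 0, -1]

```text
t: 13.7
eef_pos: [0.5937, -0.0869, 0.0537]
tcp_rot: [1.352, 1.116, -1.345]
wrist_force: [2.6, 14.3, 3.8]
opening: -0.0
```

Call:
step_arm:
  steps: [-0.0001, -0.0005, 0, 0, 0, 0, -1, -0.0001, -0.0005, 0, 0, 0, 0, -1]

```text
t: 13.87
eef_pos: [0.5936, -0.0872, 0.0538]
tcp_rot: [1.352, 1.116, -1.345]
wrist_force: [3.2, 14.5, 3.8]
opening: -0.003
```

Call:
step_arm:
  steps: [-0.0001, -0.0006, 0, 0, 0, 0, -1, -0.0001, -0.0006, 0, 0, 0, 0, -1]

```text
t: 14.03
eef_pos: [0.5935, -0.0881, 0.0538]
tcp_rot: [1.351, 1.115, -1.346]
wrist_force: [2.8, 10.6, 3.3]
opening: 0.001
```

Call:
step_arm:
  steps: [-0.0001, -0.0006, 0, 0, 0, 0, -1, -0.0001, -0.0006, 0, 0, 0, 0, -1]

```text
t: 14.2
eef_pos: [0.5933, -0.0889, 0.0537]
tcp_rot: [1.351, 1.114, -1.347]
wrist_force: [0.5, 8.1, 2.4]
opening: 0.0
```

The force is falling, so the lid is going over the ridge.

Call:
step_arm:
  steps: [-0.0001, -0.0006, 0, 0, 0, 0, -1, -0.0001, -0.0006, 0, 0, 0, 0, -1]

```text
t: 14.37
eef_pos: [0.5933, -0.0897, 0.0538]
tcp_rot: [1.351, 1.113, -1.347]
wrist_force: [1.0, 6.4, 2.8]
opening: 0.001
```

Call:
step_arm:
  steps: [-0.0001, -0.0006, 0, 0, 0, 0, -1, -0.0002, -0.0012, 0, 0, 0, 0, -1]

```text
t: 14.53
eef_pos: [0.5931, -0.0907, 0.0537]
tcp_rot: [1.35, 1.113, -1.348]
wrist_force: [0.4, 4.3, 2.0]
opening: 0.001
```

Call:
step_arm:
  steps: [-0.0001, -0.0006, 0, 0, 0, 0, -1, -0.0002, -0.0012, 0, 0, 0, 0, -1]

```text
t: 14.7
eef_pos: [0.593, -0.0912, 0.0537]
tcp_rot: [1.351, 1.113, -1.348]
wrist_force: [1.2, 7.6, 3.9]
opening: 0.001
```

Call:
step_arm:
  steps: [-0.0001, -0.0006, 0, 0, 0, 0, -1, -0.0002, -0.0012, 0, 0, 0, 0, -1]

```text
t: 14.87
eef_pos: [0.593, -0.0912, 0.0538]
tcp_rot: [1.351, 1.114, -1.347]
wrist_force: [1.7, 11.0, 2.1]
opening: 0.002
```

The force is rising with no motion, so the lid looks stopped. I'll back off and look.

Call:
step_arm:
  steps: [0.0076, 0.039, 0, 0, 0, 0, -1, 0.0153, 0.0785, 0, 0, 0, 0, -1, 0.0153, 0.0785, 0.1, 0, 0, 0, -1, 0.0153, 0.15, 0.18, 0, 0, 0, -1, -0.1, 0.25, 0.25, 0, 0, 0, -1, -0.2, 0.35, 0.3, 0, 0, 0, -1, -0.2, 0.45, 0.3, 0, 0, 0, -1, -0.2, 0.5, 0.3, 0, 0, 0, -1, -0.2, 0.55, 0.3, 0, 0, 0, -1, -0.2, 0.55, 0.3, 0, 0, 0, -1]

```text
t: 15.7
eef_pos: [0.4934, 0.178, 0.2034]
tcp_rot: [1.351, 1.11, -1.349]
wrist_force: [0.6, 0.4, 0.4]
opening: -0.002
```

```bash
python3 - <<'E'
from c import *
s=arm.get_state();print(s["eef_pos"],s["wrist_force"],s["joint_vel"].round(3))
f=cams.grab_frame("top");c=f["color"][:,:,::-1][170:245,300:415];cv2.imwrite("pics/t8.png",cv2.convertScaleAbs(cv2.resize(c,None,fx=6,fy=6,interpolation=cv2.INTER_CUBIC),alpha=1.5))
b=bf(world(f)[170:245,300:415].reshape(-1,3)).T
m=(abs(b[:,0])<.12)&(abs(b[:,1])<.05);q=b[m&(b[:,2]>.057)&(b[:,2]<.08)];print("bar",len(q),np.median(q,0),q.min(0),q.max(0))
q=b[(abs(b[:,0])<.12)&(abs(b[:,1])<.06)&(b[:,2]>.03)];print("all",q.min(0),q.max(0))
def P(u,v,h): return bf(ray(f,300+u/6-.42,170+v/6-.42,h)).round(4)
g=cams.grab_frame("top")
E
```

```text
[0.49343337 0.17800044 0.20335797] [0.63323904 0.43654688 0.38110484] [0.955 0.087 0.224 0.136 0.002 0.946]
bar 55 [-0.08653949  0.00013548  0.06456689] [-0.09207745 -0.02373787  0.05709911] [-0.08032168  0.02374666  0.07201103]
all [-0.09540456 -0.05446383  0.03018767] [0.09522994 0.05549588 0.07201103]
```

View pics/t8.png

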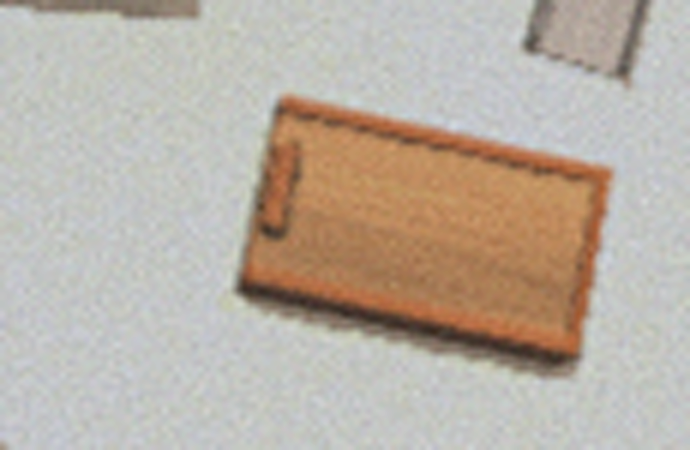

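The lid is flush against the closed end. The bar is centred at box x ≈ -86.2 mm, y ≈ 0, against a target of -86. I'll let the arm settle, then hand in.

Call:
step_arm:
  steps: [0, 0, 0, 0, 0, 0, -1, 0, 0, 0, 0, 0, 0, -1, 0, 0, 0, 0, 0, 0, -1, 0, 0, 0, 0, 0, 0, -1]

```text
t: 16.13
eef_pos: [0.4944, 0.1757, 0.202]
tcp_rot: [1.35, 1.111, -1.352]
wrist_force: [-0.1, 0.6, 0.1]
opening: -0.0
```

```bash
python3 -c "
from rig import arm
print(arm.get_state()['joint_vel'].round(4)); print(arm.finish_job())"
```

```text
[ 0.0013 -0.0014  0.0016  0.0012  0.0027  0.0005]
the job is handed in; nothing more can be done
None
```

The gauge is in the wooden box with the lid slid fully home, and I handed the job in at about 16 s of the 58 s allowed. The interface reports no verdict.

- **Gauge:** I set it down dial up on the box floor and let go. A camera check before closing put it at box x 42 mm, y -2 mm, with its top 28 mm up.
- **Lid:** I pushed it shut with the closed fingers behind the thumb bar. At the end of each move, the wrist force along the push peaked at about 15 N on the ridge. It read about 11 N when the lid came to rest at the closed end.
- **Last checks:** The final picture shows the lid flush and the thumb bar centred at box x ≈ -86 mm, y ≈ 0 (home is -86). The arm was clear and at rest when I handed in.
- **Not checked:** The gauge is hidden under the closed lid, so I did not see it after closing. I saw no sign of the other things on the table being moved, but did not measure them.

No check failed or disagreed with another.

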